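# Make ready a pin-register bed: packing plate, chase, block in its lay corner

## Robot

A 7-joint arm with a two-finger parallel gripper is mounted at the origin on a cart in front of the work surface, level with it; the furniture and walls round the work are solid. World frame = base frame: x ahead of the robot, y to its left, z up, the work surface at z = 0. Lengths are in m, angles in rad, forces in N, time in s.
With the tool pointing down it reaches from about 0.425 to 0.975 m from the base axis. Payload 16.7 kg.
Tool frame: the origin (TCP) lies midway between the tips of the shut fingers; the grasp point (between the pads) lies robot.grip_point_offset behind it (robot.grip_point_offset is the distance from the TCP to the grasp point, in m); z points along the fingers, y is the line along which they close (so a half turn about z gives the same grasp; the last joint's range is limited). The gripper opens to 85 mm and grips with 20 to 120 N. Pads are 22 mm wide; open, the fingers measure 114 mm over their backs; the gripper's body (76 mm by 85 mm) begins 54 mm behind the grasp point. The pads swing forward as they close: fully open they stand 13 mm farther back than shut.
Start: joints at [-1.308, 0.426, 0.074, 1.606, -0.034, 1.111, -0.067], TCP at [0.27, 0.619, 0.231] pointing down, gripper open.
Joint ranges: [-2.85, 2.85], [-0.5, 2.14], [-1.23, 1.37], [0.21, 2.46], [-1.02, 4.16], [0.16, 2.05], [-2.73, 2.73]. Speed limits (rad/s): [1.89, 1.89, 2.39, 2.39, 3.01, 3.01, 3.01].

## Interface

Orientations are given as a rotation vector (axis times angle).
In Python, from station import robot, imaging gives the robot as it stands. The module is installed in compiled form; this text tells all that it offers. Calls block until the motion is done:
- robot.move_pose(position, orientation): joint-space move of the TCP to a pose.
- robot.move_straight(position, orientation=None, velocity=0.15): straight line of the TCP; orientation=None keeps the orientation; velocity is the mean speed in m/s.
- robot.movej(angles): joint-space move.
- robot.grip(opening, effort=None): finger opening in m; effort is the grip in N (None keeps the last); returns when the fingers have stopped.
- robot.sleep(seconds).
- robot.inverse_kinematics(position, orientation): joint angles nearest the present ones, or None.
- robot.read_state(): the state.
- imaging.grab_frame(name): name is "side" or "top"; returns a dict with "color" (420x560x3 uint8, blue, green, red), "intrinsics" (3x3 intrinsics, pixels), "rvec" (rotation vector, rad) and "tvec" (3), from world to camera coordinates, as OpenCV has them. Camera axes: x right, y down, z forward; pixel columns grow to the right and rows downward; lengths in m; the calibration is good to about 2 mm. A picture is of the moment at which its call begins. There is no depth.
A pose or a line that the arm cannot do raises robot.IKError and nothing moves.
- robot.job_done(): hands the job in; it is judged then, once.
The state is a dict: "time_s": time; "qpos": joint angles; "joint_velocities": joint speeds; "effort": joint torques, N m; "eef_pos": TCP position; "ee_rot": TCP orientation; "contact_force": force on the tool from outside, world axes, zero at the start; "torque": the same for the moment, N m; "grip_width": finger opening in m; "gripper_force": force on a finger pad.
Only numpy, scipy, OpenCV 4.12 (cv2) and the standard library are available. Lean on these libraries where they do the work, as an engineer would, in place of code of your own. Each camera call takes 0.05 s, during which the arm holds its last target. There are 200 camera calls.

## Task

Make the register bed ready for proofing: take the packing plate out of the galley and lower it flat over the bed's four pins, then lower the chase over the same pins until it lies down on the packing plate. Then stand the lino block, picture up and long side along the chase, on the packing plate inside the chase's opening and push it home into the corner next to the clipped corner, so that it touches both edges. Leave the ink tin, baren and ink roller where they are.

Things in the scene. Friction and masses are not known exactly. Their poses are not given: they have to be found in the camera images.
- register_bed: Fixed steel bed. Origin on the table in its middle; x along its length, y across, z up (mm below). Web 150 x 56, top at z 12. Four upright brass pins, 6 diameter, at (x, y) = (-61, 23), (-61, -23), (61, 23) and, set in from its corner, (47, -23); straight up to z 31, tapering to a blunt nose at z 38. Beside the web (|y| > 28, between the bearers) it is open down to the table.
- bearer (a point): Middle of the top of one of the bed's two bearers, in bed frame (81, 0, 44) mm; the other is at (-81, 0, 44). Bars 16 thick, 104 long across the bed, 44 high, on 8 mm high feet that reach |x| 98, |y| 56. A plate fits between them with 3 mm to spare at each end, so no finger fits between a plate's end and a bearer.
- galley: Fixed shallow aluminium tray, 176 (x) x 75 mm over its rims, that stores the packing plate. Origin on the table in the middle of its underside. Floor 2 mm thick; walls 18 mm high with rolled rims along both sides (68 mm apart inside) and at the +x end; its -x end (x = -88 mm) is open. The packing plate has about 2 mm to either side wall, too little for a finger.
- packing_plate: Loose flat brown wooden plate, 140 (x) x 64 (y) x 8 mm, 0.07 kg; origin in the middle of its underside, z up. Four 8.5 mm holes at the same (x, y) as the bed's pins; corner at +x, -y clipped off (16 mm legs). Starts flat in the galley, x axis along the galley's x. Seated, its frame agrees with the bed's, 12 mm higher.
- slot (a point): Middle of the packing plate's finger slot, at its top, in plate frame (-38, 0, 8) mm. The slot goes through, 28 (x) x 34 (y) mm with rounded corners, and leaves an 18 mm wide strip (x = -70..-52) at the plate's -x end, which lies at the galley's open end: it can be pinched lengthwise, one finger in the slot, the other beyond the end.
- chase: Loose flat aluminium frame, 140 (x) x 64 (y) x 10 mm, 0.15 kg; origin in the middle of its underside, z up. Same holes and clipped corner (+x, -y) as the packing plate. Its opening spans x = -47..36, y = -24..24 mm. Starts flat on the table. Seated on the packing plate, its frame agrees with the bed's, 20 mm higher.
- lay_corner (a point): The corner of the chase's opening next to the clipped corner, in chase frame (36, -24) mm, at the chase's top (z 10 mm).
- lino_block: Loose block, 66 (x) x 36 (y) x 24 mm, 0.06 kg: plywood with brown lino on top, a sprig cut in it. Origin in the middle of its underside. Starts picture up on the table, at any angle. On the packing plate it rises 14 mm above the chase, level with the bearers. Home, its long side along the chase's length (either way round), its origin is at (3, -6, 0) mm in the chase's frame.
- ink_tin: Bystander: round ink tin with a red spot on its lid (a fixed black-spotted one stands near the table's front edge too), 70 mm diameter, 40 mm high, loose; origin in the middle of its underside.
- baren: Bystander: round black hand baren with a bow handle, 108 mm diameter, 34 mm high, loose, on the glass palette behind the bed; origin in the middle of its underside.
- roller: Bystander: small ink roller (brayer), 187 x 77 x 50 mm, loose, on the glass palette; origin under the middle, its handle to -x.

How it is judged:
By the outcome, as a careful person would: the job done as asked, in the order asked, and still so for the second after the job is handed in, with the robot touching nothing.
It also fails if it takes over 72 s, if anything falls off the work surface, if the arm or the gripper's body presses on something with over 40 N, if the wrist force passes 120 N, or if a joint passes its speed limit or range.

## Working session

There is one attempt and no reset: what is moved stays moved. The work goes in short steps, each a Python script; the robot and the scene stay as the last script left them, time stands still between calls to the robot, and variables do not carry over. Pictures are saved under pics/ and viewed, at most 10 in all, crops included, and the job is handed in when it is done.

```bash
mkdir -p pics; cat > h.py <<'E'
import numpy as np, cv2
from station import robot, imaging
from scipy.spatial.transform import Rotation as R
def cam(n,save=None):
    f=imaging.grab_frame(n)
    if save: cv2.imwrite(save,f["color"])
    return f
def ray(f,uv):
    uv=np.atleast_2d(np.array(uv,float)); K=np.array(f["intrinsics"]); Rm=cv2.Rodrigues(np.array(f["rvec"],float))[0]; t=np.array(f["tvec"],float).ravel()
    d=np.c_[uv,np.ones(len(uv))]@np.linalg.inv(K).T@Rm
    return -Rm.T@t, d
def onplane(f,uv,z):
    c,d=ray(f,uv); return c+d*((z-c[2])/d[:,2])[:,None]
def proj(f,P):
    return cv2.projectPoints(np.atleast_2d(np.array(P,float)),np.array(f["rvec"],float),np.array(f["tvec"],float),np.array(f["intrinsics"],float),None)[0][:,0]
def tri(f1,u1,f2,u2):
    c1,d1=ray(f1,u1);c2,d2=ray(f2,u2);d1=d1[0]/np.linalg.norm(d1);d2=d2[0]/np.linalg.norm(d2)
    s=np.linalg.lstsq(np.c_[d1,-d2],c2-c1,rcond=None)[0]
    p,q=c1+s[0]*d1,c2+s[1]*d2
    return (p+q)/2,np.linalg.norm(p-q)
def down(yaw): # tool z down, tool y at angle yaw in world
    y=np.array([np.cos(yaw),np.sin(yaw),0]);z=np.array([0,0,-1.]);x=np.cross(y,z)
    return R.from_matrix(np.c_[x,y,z]).as_rotvec()
E
python3 - <<'E'
from h import *
for n in("side","top"):
    f=cam(n,f"pics/{n}0.png"); c,d=ray(f,[[280,210]]); print(n,c,d,np.array(f["intrinsics"]).tolist())
s=robot.read_state(); print(s,robot.grip_point_offset)
E
```

```text
side [0.5594064  0.81870922 0.55138115] [[ 0.00168353 -0.85334883 -0.52138731]] [[430.4498352518096, 0.0, 277.14615319668883], [0.0, 430.4498352518096, 211.2051564164397], [0.0, 0.0, 1.0]]
top [0.46838869 0.00272141 1.12290147] [[ 0.06700831 -0.01646291 -0.99813918]] [[524.4141945672037, 0.0, 263.91922763050945], [0.0, 524.4141945672037, 204.6861711717937], [0.0, 0.0, 1.0]]
{'time_s': 0.1, 'qpos': array([-1.30849172,  0.42667077,  0.07383433,  1.60654516, -0.03409234,
        1.11080712, -0.06709123]), 'joint_velocities': array([-1.14065236e-03, -1.82355703e-03,  9.70239869e-05, -2.01005623e-03,
       -1.12144570e-03,  2.94282887e-04, -3.47740252e-04]), 'effort': array([ 8.76002479e-03, -9.51544118e+01,  3.77203703e+00, -4.64400566e+01,
        1.97198399e-02,  6.42820509e-03,  2.48800507e-05]), 'eef_pos': array([0.27004424, 0.61822137, 0.23067824]), 'ee_rot': array([-6.42271363e-01, -3.07507537e+00,  1.82345567e-03]), 'contact_force': array([ 0.50569438,  1.04195956, -0.20245259]), 'torque': array([0.0241842 , 0.03226025, 0.00025679]), 'gripper_force': 0.0, 'grip_width': 0.08565256834115818} 0.0187
```

View pics/top0.png

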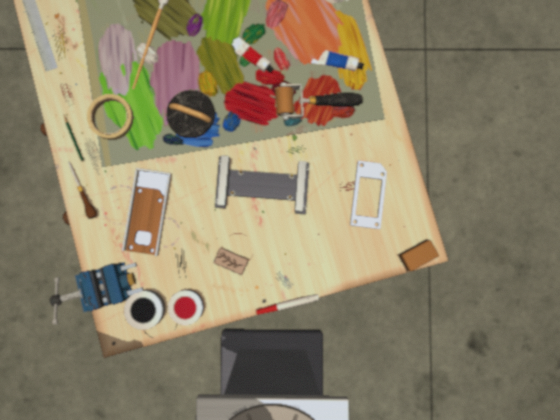

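View pics/side0.png

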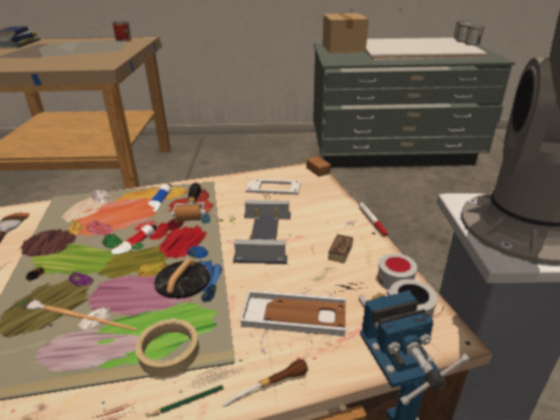

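The top view shows the bed at about (262,183), the galley and plate at (148,212), the chase at (368,195), the lino at (232,261) and the red tin at (186,307). The side view shows the same items. Next I'll look at enlarged crops.

```bash
python3 - <<'E'
import cv2,numpy as np
t=cv2.imread('pics/top0.png');s=cv2.imread('pics/side0.png')
b=lambda im,x,y,w,h,k:cv2.resize(im[y:y+h,x:x+w],None,fx=k,fy=k,interpolation=cv2.INTER_CUBIC)
o=np.zeros((600,800,3),np.uint8)
o[:300,:400]=b(t,210,145,100,75,4); o[:300,400:]=b(t,340,155,100,75,4)
o[300:,:400]=b(t,100,165,100,75,4); o[300:,400:]=b(t,195,235,100,75,4)
cv2.imwrite('pics/c1.png',o)
o=np.zeros((600,800,3),np.uint8)
o[:300,:400]=b(s,215,195,100,75,4); o[:300,400:]=b(s,230,155,100,75,4)
o[300:,:]=b(s,220,280,133,50,6)[:300,:800] if False else cv2.resize(s[280:340,230:390],(800,300),interpolation=cv2.INTER_CUBIC)
cv2.imwrite('pics/c2.png',o)
E
```

```text
(no output)
```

View pics/c1.png

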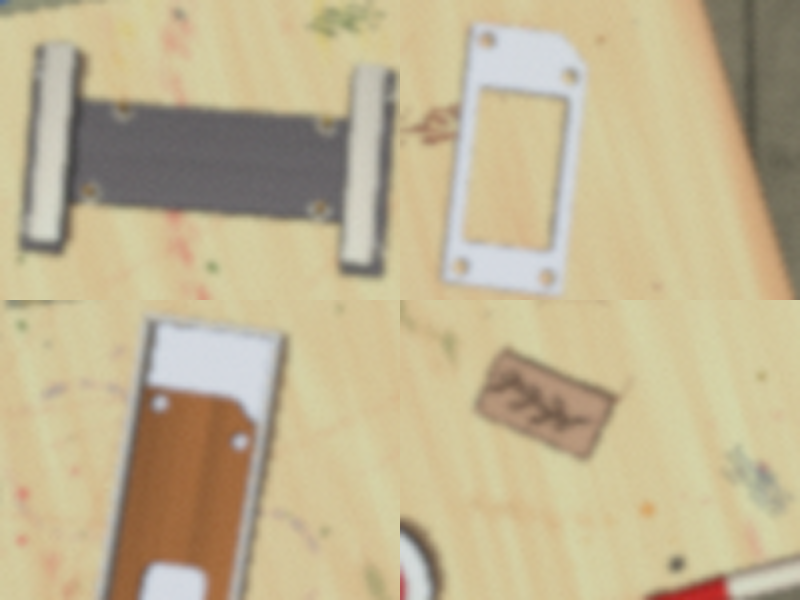

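View pics/c2.png

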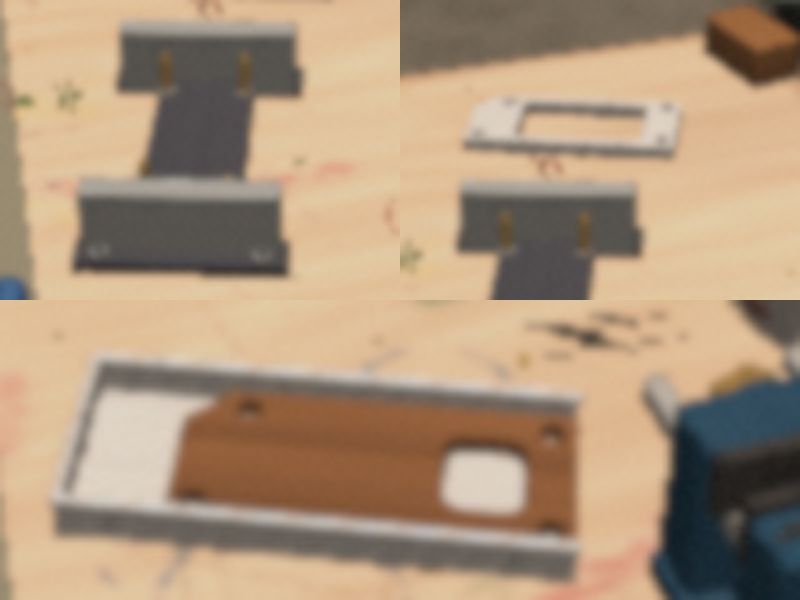

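c1 (top crops) shows the bed's inset pin at full-image px (240.5,172.5). The other pins are at (291.5,175.5), (290,197) and (232.5,192.5), so bed +x points to image left (world +y). The clipped corners of chase and plate are at upper right, so both have +x along world +x. c2 (side crops) shows chase, bed, plate holes and slot clearly. Now I'll segment.

```bash
cat >> h.py <<'E'
K=4
def seg(f,box,fn):
    x,y,w,h=box; im=cv2.resize(f["color"][y:y+h,x:x+w],None,fx=K,fy=K,interpolation=cv2.INTER_CUBIC)
    m=fn(cv2.cvtColor(im,cv2.COLOR_BGR2HSV).astype(int),im.astype(int)).astype(np.uint8)*255
    cs,_=cv2.findContours(m,cv2.RETR_EXTERNAL,cv2.CHAIN_APPROX_NONE)
    c=max(cs,key=cv2.contourArea)[:,0].astype(float)
    return (c+.5)/K-.5+[x,y]
def rect(f,c,z):
    p=onplane(f,c,z)[:,:2]; (cx,cy),(w,h),a=cv2.minAreaRect((p*1000).astype(np.float32))
    if w<h: w,h,a=h,w,a+90
    return np.array([cx,cy]),w,h,(a+90)%180-90
E
python3 - <<'E'
from h import *
t=cv2.imread('pics/top0.png');s=cv2.imread('pics/side0.png')
hv=cv2.cvtColor(t,cv2.COLOR_BGR2HSV);hs=cv2.cvtColor(s,cv2.COLOR_BGR2HSV)
for n,(x,y) in dict(bearL=(223,180),bearR=(302,185),web=(262,180),tab1=(262,215),tab2=(212,180),tab3=(330,185),chase=(383,210),chbar=(357,200),lino=(245,262),lino2=(222,258),tab4=(232,285),plate=(150,195),galrim=(170,190),galfloor=(160,178),gapfoot=(302,209)).items(): print(n,hv[y,x],hv[y+1,x+1])
for n,(x,y) in dict(sbear=(260,243),sbear2=(268,204),sch=(295,187),stab=(280,220),slino=(342,242),slinos=(338,256),splate=(290,312)).items(): print(n,hs[y,x])
E
```

```text
bearL [ 24  20 209] [ 24  20 209]
bearR [ 24  19 201] [ 22  20 190]
web [173  10 103] [160   7 103]
tab1 [ 25  66 212] [ 24  64 212]
tab2 [ 23  65 213] [ 24  68 211]
tab3 [ 22  74 211] [ 23  71 213]
chase [ 21  53 211] [ 22  71 211]
chbar [ 22  40 206] [ 22  66 210]
lino [ 14  82 172] [ 16  81 151]
lino2 [ 13  84 171] [ 14  82 167]
tab4 [ 23  72 213] [ 23  68 213]
plate [ 13 155 163] [ 13 158 155]
galrim [ 21  74 183] [ 22  71 205]
galfloor [109  13 223] [108  14 224]
gapfoot [ 28  20 168] [ 12  10 122]
sbear [ 19  26 160]
sbear2 [ 19  26 109]
sch [ 16  33 219]
stab [ 15  83 209]
slino [ 11 113  95]
slinos [ 17 108  99]
splate [ 12 152 148]
```

```bash
python3 - <<'E'
from h import *
f=cam("top");g=cam("side")
print("H chase",tri(f,(350.75,225.75),g,(298.75,193)))
print("H bearer",tri(f,(220,156.25),g,(235,244)),tri(f,(216.25,205),g,(285.25,245)))
print("H plate hole",tri(f,(160,200.5),g,(280,301.6)))
W=lambda h,b:(h[...,1]<43)&(h[...,2]>150)
for n,box,fn,z in [("bearL",(205,148,30,66),W,.044),("bearR",(290,155,26,62),W,.044),("chase",(340,152,55,84),W,.010),("lino",(205,240,52,40),lambda h,b:h[...,2]<193,.024),("plate",(115,165,62,92),lambda h,b:h[...,1]>112,.010),
 ("web",(229,160,65,50),lambda h,b:(h[...,2]<160)&(h[...,1]<45),.012)]:
    c=seg(f,box,fn); print(n,rect(f,c,z))
c=seg(g,(325,232,32,34),lambda h,b:h[...,2]<165); q=cv2.approxPolyDP(c.astype(np.float32),1.5,True)[:,0]; print("side lino",q.tolist())
q=cv2.approxPolyDP(seg(f,(205,240,52,40),lambda h,b:h[...,2]<193).astype(np.float32),2,True)[:,0]; print("top lino",q.tolist())
E
```

```text
H chase (array([ 5.11136954e-01, -1.67007165e-01,  2.80366458e-04]), np.float64(0.0005399588813152714))
H bearer (array([0.65306893, 0.11060361, 0.03989243]), np.float64(0.0002722759347862946)) (array([0.55114996, 0.11704706, 0.03995898]), np.float64(0.0007793392965051867))
H plate hole (array([0.56303779, 0.24173545, 0.00487455]), np.float64(0.0011389996201116514))
bearL (array([602.80493164, 106.46484375]), 103.87538146972656, 20.454145431518555, -4.369834899902344)
bearR (array([591.70306396, -57.24246216]), 103.86001586914062, 18.601329803466797, -4.520683288574219)
chase (array([ 577.83325195, -203.902771  ]), 141.7841796875, 67.06983184814453, -7.034172058105469)
lino (array([435.98522949,  86.67204285]), 71.24567413330078, 41.67814636230469, 67.17606353759766)
plate (array([519.37768555, 272.57373047]), 135.9724884033203, 60.85750198364258, -8.023033142089844)
web (array([597.00744629,  25.33595657]), 142.61268615722656, 55.23652648925781, 86.00102233886719)
side lino [[337.625, 233.875], [328.125, 250.875], [327.625, 257.875], [343.625, 262.625], [350.625, 248.875], [352.625, 238.375]]
top lino [[220.125, 246.375], [213.125, 262.625], [238.875, 274.875], [242.625, 274.125], [250.125, 258.375]]
```

```bash
python3 - <<'E'
from h import *
f=cam("top");g=cam("side")
for v in(180,190):
  W=lambda h,b:(h[...,1]<40)&(h[...,2]>v)
  L=rect(f,seg(f,(205,148,30,66),W),.044);Rr=rect(f,seg(f,(290,155,26,62),W),.044); d=L[0]-Rr[0]
  print(v,L,Rr,(L[0]+Rr[0])/2,np.hypot(*d),np.degrees(np.arctan2(d[1],d[0])))
# pins: brass = saturated inside web
o=np.array([.5970,.025]);a=np.radians(86);Rb=np.array([[np.cos(a),-np.sin(a)],[np.sin(a),np.cos(a)]])
im=cv2.resize(f["color"],None,fx=4,fy=4,interpolation=cv2.INTER_CUBIC);h=cv2.cvtColor(im,cv2.COLOR_BGR2HSV)
for p in [(-61,23),(-61,-23),(61,23),(47,-23)]:
  P=np.r_[o+Rb@np.array(p)/1000,.028]; u=proj(f,P)[0]; U=np.round((u+.5)*4-.5).astype(int)
  r=16; w=h[U[1]-r:U[1]+r+1,U[0]-r:U[0]+r+1]; m=(w[...,1]>70)
  ys,xs=np.nonzero(m); q=(np.array([U[0]-r+xs.mean(),U[1]-r+ys.mean()])+.5)/4-.5
  print(p,u,q,m.sum(),(Rb.T@(onplane(f,q,.028)[0,:2]-o)*1000).round(1))
B=lambda h,b:(h[...,0]>95)&(h[...,0]<115)&(h[...,1]>90)
for ff,box in((f,(60,250,90,70)),(g,(355,285,90,100))): print(cv2.approxPolyDP(seg(ff,box,B).astype(np.float32),2,True)[:,0].tolist())
c=seg(f,(115,225,55,30),lambda h,b:(h[...,1]<45)&(h[...,2]>190)); print("slot",rect(f,c,.010))
print([ (y,None if (q:=robot.inverse_kinematics([.459,.281,.05],down(np.radians(y)))) is None else q.round(2)) for y in(-8,172)])
print([ (y,None if (q:=robot.inverse_kinematics([.597,.025,.05],down(np.radians(y)))) is None else q.round(2)) for y in(86,266,-4,176)])
E
```

```text
180 (array([603.18463135, 104.58726501]), 101.98675537109375, 14.083266258239746, -4.6424102783203125) (array([592.33117676, -56.78333664]), 102.0670166015625, 14.868754386901855, -4.1406402587890625) [597.75790405  23.90196419] 161.73518032489025 86.15219880459911
190 (array([602.25115967, 104.03309631]), 99.3798828125, 12.450169563293457, -5.2220916748046875) (array([592.59820557, -57.24382401]), 101.46626281738281, 12.287378311157227, -4.260993957519531) [597.42468262  23.39463615] 161.56554258362164 86.57474548612814
(-61, 23) [289.08122576 196.75945216] [289.64473684 196.36184211] 38 [-62.1  22.1]
(-61, -23) [290.66760811 175.02681485] [291.58888889 172.91203704] 270 [-62.6 -27.6]
(61, 23) [231.1023065 192.4282624] [230.63117284 193.45833333] 81 [61.8 25.2]
(47, -23) [239.48812884 171.24540584] [239.97643979 168.89725131] 382 [ 46.4 -28. ]
[[119.125, 264.625], [102.375, 268.875], [110.125, 301.125], [112.875, 302.625], [126.375, 296.875], [125.375, 290.375], [129.125, 288.625], [125.375, 272.125], [119.625, 270.375]]
[[366.375, 302.375], [361.375, 333.375], [391.125, 384.375], [
[... 248 characters left out ...]
 319.875], [415.125, 322.125], [413.125, 318.375], [419.875, 317.875], [420.625, 313.375], [380.125, 324.125], [378.125, 333.375], [370.875, 322.125], [372.375, 309.875], [415.375, 297.375], [404.125, 290.875]]
slot (array([482.71594238, 275.17739868]), 30.98676300048828, 26.010528564453125, 81.31867218017578)
[(-8, array([-0.99,  0.48,  0.4 ,  2.07, -0.3 ,  0.65, -0.53])), (172, array([-0.53,  0.45, -0.17,  2.05,  0.12,  0.66,  2.22]))]
[(86, array([-0.37,  0.54,  0.29,  1.93, -0.22,  0.7 ,  1.55])), (266, array([-0.63,  0.61,  0.64,  1.95, -0.53,  0.75, -1.32])), (-4, array([-0.6 ,  0.6 ,  0.59,  1.95, -0.49,  0.74,  0.21])), (176, array([ 0.6 ,  0.76, -1.03,  1.87,  0.79,  0.98,  2.28]))]
```

```bash
python3 - <<'E'
from h import *
f=cam("top");g=cam("side")
for u in [(119.1,264.6),(102.4,268.9),(125.4,272.1),(129.1,288.6)]:
  for v in [(366.4,302.4),(372.4,309.9),(404.1,290.9),(415.4,297.4),(361.4,333.4)]:
    p,e=tri(f,u,g,v)
    if e<.008: print(u,v,p.round(3),round(e,4))
for z in(.05,.1): print(z,onplane(f,[(119.1,264.6),(102.4,268.9),(125.4,272.1),(133,262)],z).round(3).tolist())
E
python3 - <<'E'
import cv2,numpy as np
t=cv2.imread('pics/top0.png');s=cv2.imread('pics/side0.png')
o=np.hstack([cv2.resize(t[225:325,60:160],(400,400),interpolation=cv2.INTER_CUBIC),cv2.resize(s[280:380,340:440],(400,400),interpolation=cv2.INTER_CUBIC)])
cv2.imwrite('pics/vise.png',o)
E
```

```text
(119.1, 264.6) (366.4, 302.4) [0.426 0.309 0.064] 0.0024
(119.1, 264.6) (361.4, 333.4) [0.428 0.324 0.01 ] 0.0057
(102.4, 268.9) (372.4, 309.9) [0.421 0.338 0.076] 0.003
(125.4, 272.1) (372.4, 309.9) [0.412 0.302 0.041] 0.0006
0.05 [[0.427, 0.313, 0.05], [0.418, 0.347, 0.05], [0.412, 0.3, 0.05], [0.432, 0.285, 0.05]]
0.1 [[0.429, 0.299, 0.1], [0.42, 0.331, 0.1], [0.414, 0.286, 0.1], [0.434, 0.272, 0.1]]
```

View pics/vise.png

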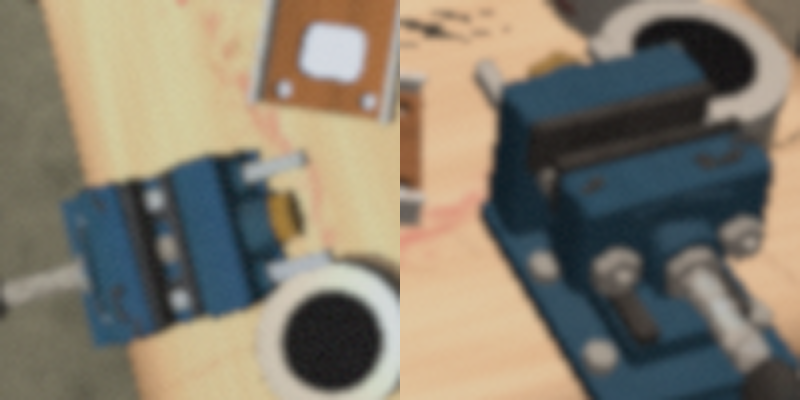

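The crop shows the vise jaw corner at about (.426,.309), z about .07. A guide rod end at px (135,264) sits close to the plate's open end, so the outer finger would hit it. I'll slide the plate +x inside the galley first, using shut fingers in the slot, and pinch it after that.

```bash
cat >> h.py <<'E'
def st(m=""):
    s=robot.read_state(); print(m,"t%.1f"%s["time_s"],np.round(s["eef_pos"],4),"F",np.round(s["contact_force"],1),"w%.4f"%s["grip_width"],"gf%.1f"%s["gripper_force"]); return s
def fz(): return robot.read_state()["contact_force"]
def guarded(p0,p1,rot,step,lim,ax,v=.04):
    """creep from p0 to p1 until force component along ax (unit) changes by lim"""
    p0,p1=np.array(p0,float),np.array(p1,float); L=np.linalg.norm(p1-p0); n=max(1,int(np.ceil(L/step))); f0=fz()@ax
    for i in range(1,n+1):
        p=p0+(p1-p0)*i/n; robot.move_straight(p,rot,velocity=v)
        if abs(fz()@ax-f0)>lim: return p,True
    return p1,False
E
python3 - <<'E'
from h import *
sl=np.array([.4827,.2762]);y=np.radians(-8.2);ex=np.array([np.cos(y),np.sin(y)])
r=down(y+np.pi/2)
robot.grip(0.0,60); st("shut")
robot.move_pose([*sl,.13],r); st("above")
robot.move_straight([*sl,.018],r,velocity=.2); st("low")
p,h=guarded([*sl,.018],[*sl,.005],r,.0033,4,np.array([0,0,1.])); print(p,h); st()
E
```

```text
shut t1.2 [0.2702 0.6185 0.2313] F [0.3 0.1 0.2] w0.0005 gf0.0
above t2.7 [0.4825 0.2775 0.1302] F [0.3 0.8 0.4] w0.0002 gf0.0
low t3.4 [0.4831 0.2768 0.0187] F [ 0.5  0.7 -0.3] w0.0002 gf0.0
[0.4827 0.2762 0.005 ] False
 t4.4 [0.4825 0.2761 0.0048] F [-0.1  0.2  0.1] w0.0002 gf0.0
```

```bash
python3 - <<'E'
from h import *
sl=np.array([.4827,.2762]);y=np.radians(-8.2);ex=np.array([np.cos(y),np.sin(y)])
r=down(y+np.pi/2)
e=sl+.029*ex
p,h=guarded([*sl,.005],[*e,.005],r,.0145,25,np.array([*ex,0]),v=.06); print(p,h); st()
g=e-.003*ex-.023*ex
robot.move_straight([*p[:2],.06],r,velocity=.25)
robot.grip(.034)
robot.move_pose([*g,.06],down(y)); st("over strip")
f=cam("top");s=cam("side","pics/s2.png")
E
```

```text
[0.51140351 0.27206376 0.005     ] False
 t5.3 [0.5119 0.2719 0.005 ] F [-0.3  0.9  0.1] w-0.0000 gf0.0
over strip t7.4 [0.4857 0.2758 0.06  ] F [0.7 0.3 0. ] w0.0343 gf0.0
```

View pics/s2.png

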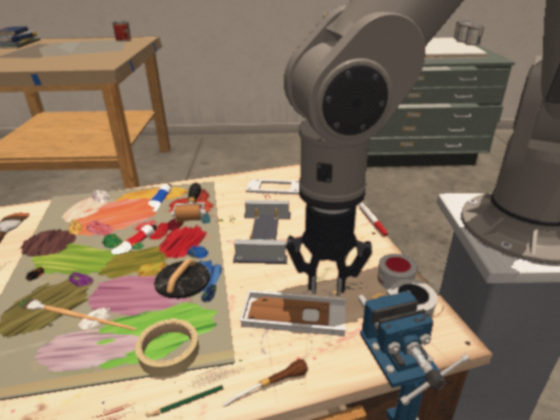

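The side view shows the plate slid in: its end is now at about px 329, the slot at (313,313) and the fingertips at (313,288) and (340,288), straddling the strip. The knuckles bulge to px 290–370, so I'll check their clearance to the vise rod.

```bash
python3 - <<'E'
from h import *
f=cam("top");g=cam("side")
print(tri(f,(135.5,264.5),g,(361.5,298)),tri(f,(132,263),g,(363,296)))
# knuckle right outer at side (369,265), tips (340,291)
for px in [(370,262),(368,268),(340,290),(313,290),(290,245),(357,272)]:
  c,d=ray(g,px); t=(.276-c[1])/d[0,1]; print(px,(c+d[0]*t).round(3))
E
```

```text
(array([0.4268832 , 0.2803152 , 0.04675251]), np.float64(0.0006330310726815082)) (array([0.4281766 , 0.28549576, 0.05616635]), np.float64(0.004786615509690159))
(370, 262) [0.418 0.276 0.12 ]
(368, 268) [0.42  0.276 0.107]
(340, 290) [0.463 0.276 0.061]
(313, 290) [0.508 0.276 0.062]
(290, 245) [0.546 0.276 0.156]
(357, 272) [0.438 0.276 0.099]
```

```bash
cat >> h.py <<'E'
def lean(rv,axis,deg):
    a=np.array([*axis,0.]); return (R.from_rotvec(a/np.linalg.norm(a)*np.radians(deg))*R.from_rotvec(rv)).as_rotvec()
E
python3 - <<'E'
from h import *
sl=np.array([.4827,.2762]);y=np.radians(-8.2);ex=np.array([np.cos(y),np.sin(y)]);ey=np.array([-ex[1],ex[0]])
g=sl+.003*ex-.003*ey
r=lean(down(y),ex,15)
robot.move_straight([*g,.06],r,velocity=.1)
robot.move_straight([*g,.016],r,velocity=.12); st("mid")
p,h=guarded([*g,.016],[*g,.0055],r,.0053,5,np.array([0,0,1.])); print(p,h); st()
robot.grip(.012,60); st("gripped")
robot.move_straight([*g,.075],r,velocity=.12); st("up")
cam("side","pics/s3.png"); cam("top","pics/t3.png")
E
```

```text
mid t8.7 [0.4852 0.2732 0.0159] F [-0.2 -0.   0.4] w0.0339 gf0.0
[0.48524144 0.27280278 0.0055    ] False
 t9.3 [0.4851 0.2727 0.0053] F [0.1 0.4 0.3] w0.0341 gf0.0
gripped t9.6 [0.4853 0.2727 0.0058] F [-1.2 -1.8  5.9] w0.0156 gf58.5
up t10.3 [0.4849 0.2729 0.0746] F [-0.9 -0.9 -0.8] w0.0153 gf58.6
```

```bash
python3 - <<'E'
import cv2,numpy as np
t=cv2.imread('pics/t3.png');s=cv2.imread('pics/s3.png')
o=np.hstack([cv2.resize(t[130:280,80:230],(400,400),interpolation=cv2.INTER_CUBIC),cv2.resize(s[220:360,240:380],(400,400),interpolation=cv2.INTER_CUBIC)])
cv2.imwrite('pics/v3.png',o)
E
```

```text
(no output)
```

View pics/v3.png

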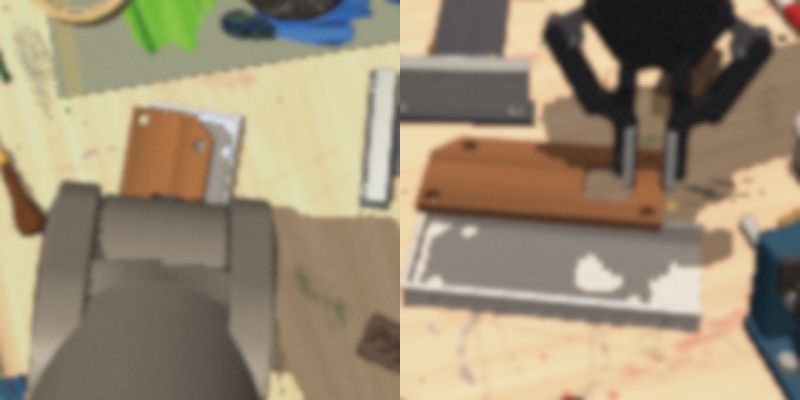

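The plate is held level, clear of the galley. Next I'll lay it on the free table area in front of the bed, turned to the bed's yaw, and regrip it across its width.

```bash
python3 - <<'E'
from h import *
b=np.radians(86.1);ex=np.array([np.cos(b),np.sin(b)]);ey=np.array([-ex[1],ex[0]])
o=np.array([.474,-.085]); g=o-.061*ex-.003*ey
r=lean(down(b),ex,15)
robot.move_pose([*g,.10],r); st("over")
robot.move_straight([*g,.010],r,velocity=.2); st()
p,h=guarded([*g,.010],[*g,.0032],r,.0017,3,np.array([0,0,1.])); print(p,h); st()
robot.grip(.036); 
robot.move_straight([*p[:2],.09],r,velocity=.25)
# go aside to regrip pose, high
rg=down(b-np.pi/2)
robot.grip(.085); robot.move_pose([.474,-.085,.20],rg)
f=cam("top","pics/t4.png"); cam("side","pics/s4.png"); st()
E
```

```text
over t12.1 [ 0.473  -0.1453  0.0998] F [0.4 1.1 0. ] w0.0152 gf58.6
 t12.7 [ 0.4731 -0.1459  0.0105] F [ 0.3 -0.  -1.2] w0.0151 gf58.6
[ 0.47284412 -0.14606279  0.0032    ] True
 t13.9 [ 0.473  -0.1461  0.0037] F [-1.6  0.5 12.2] w0.0152 gf60.1
 t16.9 [ 0.474  -0.0852  0.1998] F [-0.3 -1.3  0.1] w0.0845 gf0.0
```

View pics/t4.png

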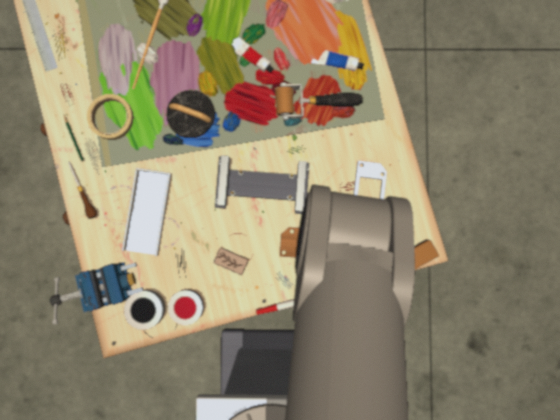

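Top view: the galley is empty and the plate lies in front of the bed, with its +x end visible at px (283–298,228–258). The arm hides the rest. I'll measure that end edge, then regrip.

```bash
cat >> h.py <<'E'
def endedge(f,box,z,fn=lambda h,b:h[...,1]>112,b=86.1,trim=6):
    """plate/chase +x end: extreme along bed x of contour pts, robust line"""
    c=onplane(f,seg(f,box,fn),z)[:,:2]; a=np.radians(b); ex=np.array([np.cos(a),np.sin(a)]);ey=np.array([-ex[1],ex[0]])
    u,v=c@ex,c@ey; return u,v,ex,ey
E
python3 - <<'E'
from h import *
f=cam("top")
u,v,ex,ey=endedge(f,(270,220,32,46),.008)
m=u>u.max()-.004; vv=v[m]
print("end u",np.median(u[m])*1000,u.max()*1000,"v range",v.min()*1000,v.max()*1000,"end v",vv.min()*1000,vv.max()*1000)
k=np.polyfit(vv,u[m],1);print("slope deg",np.degrees(np.arctan(k[0])))
o=np.array([.474,-.085]);print("expect end u",(o@ex+.07)*1000,"v centre",o@ey*1000)
B=np.array([.5974,.0243]);print("bed u,v",B@ex*1000,B@ey*1000)
E
```

```text
end u 14.847609915573317 15.489618305234883 v range -508.38120865994983 -447.04814887426755 end v -496.0130700979397 -447.7399558658853
slope deg -1.0198128923831993
expect end u 17.436084074301203 v centre -478.683647874623
bed u,v 64.87606261912448 -594.3638166132251
```

```bash
python3 - <<'E'
from h import *
b=np.radians(86.1);ex=np.array([np.cos(b),np.sin(b)])
o=np.array([.474,-.085])-.001*ex
r=down(b-np.pi/2)
robot.grip(.072)
robot.move_straight([*o,.003],r,velocity=.25); st("low")
p,h=guarded([*o,.003],[*o,-.0075],r,.0015,3,np.array([0,0,1.])); print(p,h); st()
E
```

```text
low t18.2 [ 0.4745 -0.0862  0.0039] F [ 1.  -0.4  0.5] w0.0719 gf0.0
[ 0.47393198 -0.08599768 -0.0075    ] False
 t19.9 [ 0.4739 -0.086  -0.0076] F [ 0. -1. -0.] w0.0722 gf0.0
```

```bash
python3 - <<'E'
from h import *
b=np.radians(86.1);ex=np.array([np.cos(b),np.sin(b)])
o=np.array([.474,-.085])-.001*ex; r=down(b-np.pi/2); B=np.array([.5974,.0243])
robot.move_straight([*o,-.006],r,velocity=.05)
robot.grip(.055,50); s=st("grip")
robot.move_straight([*o,.06],r,velocity=.25)
robot.move_pose([*B,.045],r); st("over bed")
f=cam("top","pics/t5.png"); g=cam("side","pics/s5.png")
u,v,ex,ey=endedge(f,(195,140,80,80),.059)
print("plate u",u.min()*1000-B@ex*1000,(u.max()-B@ex)*1000,"v",(v.min()-B@ey)*1000,(v.max()-B@ey)*1000)
t=f["color"];s=g["color"]
cv2.imwrite('pics/v5.png',np.hstack([cv2.resize(t[130:230,200:300],(400,400),interpolation=cv2.INTER_CUBIC),cv2.resize(s[170:270,210:310],(400,400),interpolation=cv2.INTER_CUBIC)]))
E
```

```text
grip t20.5 [ 0.4741 -0.086  -0.0055] F [-3.4  0.4 15.8] w0.0627 gf53.4
over bed t21.6 [0.5967 0.0244 0.0434] F [-0.1  0.2 -0.6] w0.0626 gf54.7
plate u 107.84518478137501 142.7151857425439 v -79.53996148370545 -65.16959884118467
```

View pics/v5.png

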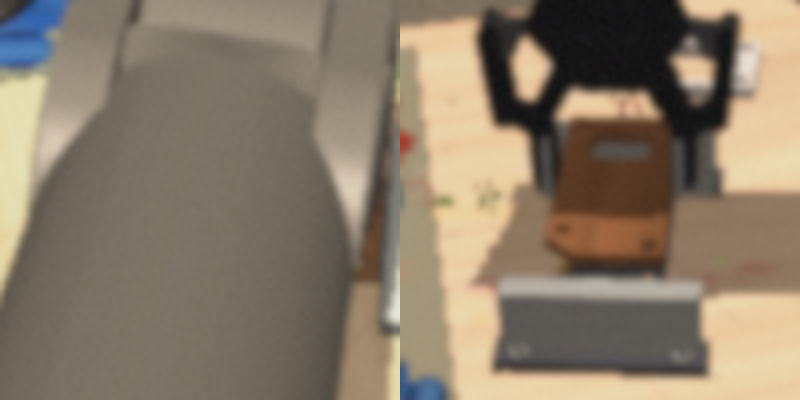

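Top view is blocked by the arm. Side crop shows the plate level in the fingers, lined up with the bed, with holes at side px (250,227) and (272,231) and the near bearer strip at (235–286,242). I'll compare residuals of plate and bed in this same camera.

```bash
python3 - <<'E'
from h import *
g=cam("side"); s=robot.read_state(); T=s["eef_pos"]
b=np.radians(86.1);Rb=np.array([[np.cos(b),-np.sin(b)],[np.sin(b),np.cos(b)]]);B=np.array([.5974,.0243])
P=lambda o,x,y,z: proj(g,np.r_[o+Rb@np.array([x,y])/1000,z])[0]
# bearer near top strip
c=seg(g,(228,232,66,20),lambda h,b:(h[...,1]<45)&(h[...,2]>120))
q=cv2.minAreaRect(c.astype(np.float32)); print("bearer meas",q[0],q[1],"ext",c[:,0].min(),c[:,0].max(),"pred",P(B,81,0,.044),P(B,89,-52,.044),P(B,89,52,.044),P(B,73,-52,.044),P(B,73,52,.044))
c=seg(g,(240,195,45,46),lambda h,b:h[...,1]>125)
a=cv2.approxPolyDP(c.astype(np.float32),1.5,True)[:,0]; print("plate",a.tolist())
zb=T[2]+.006; print("T",T)
for n,pt in dict(nr=(70,32),nl=(70,-16),cl=(54,-32),fr=(-70,32),fl=(-70,-32)).items(): print(n,P(T[:2],*pt,zb),P(T[:2],*pt,zb+.008))
im=cv2.resize(g["color"],None,fx=4,fy=4,interpolation=cv2.INTER_CUBIC); gr=cv2.cvtColor(im,cv2.COLOR_BGR2HSV)[...,2].astype(float)
for n,pt in dict(h1=(61,23),h2=(47,-23)).items():
  u=P(T[:2],*pt,zb+.008); U=np.round((u+.5)*4-.5).astype(int); w=gr[U[1]-12:U[1]+13,U[0]-14:U[0]+15]; th=np.percentile(w,50)*.78; ys,xs=np.nonzero(w<th)
  print(n,"pred",u,"meas",(np.array([U[0]-14+xs.mean(),U[1]-12+ys.mean()])+.5)/4-.5,len(xs))
E
```

```text
bearer meas (259.622314453125, 241.7989501953125) (50.532615661621094, 5.90908670425415) ext 234.375 284.875 pred [259.82449257 240.35788925] [233.84776682 242.07332745] [285.20982854 243.2632212 ] [235.0272256  237.51986134] [285.60294777 238.65554433]
plate [[275.875, 200.125], [253.125, 200.625], [246.375, 226.375], [250.375, 236.875], [252.875, 234.625], [275.125, 234.125]]
T [0.5966974  0.0232729  0.04459432]
nr [276.193099   234.64595154] [276.11272397 231.40401319]
nl [252.8202917  234.13481767] [252.62863873 230.90219274]
cl [246.06008456 229.59682185] [245.83983866 226.39596889]
fr [280.29325232 200.21421793] [280.23979062 197.21515998]
fl [252.84433133 199.76013374] [252.67582815 196.77192248]
h1 pred [272.0332732  228.83703391] meas [271.79166667 230.84722222] 9
h2 pred [250.55375936 224.62605144] meas [251.34963768 221.85688406] 69
```

```bash
cat >> h.py <<'E'
def servo(xy,z,r,v=.1,n=2):
    """move and trim steady-state error in xy; returns command"""
    c=np.array(xy,float)
    for i in range(n):
        robot.move_straight([*c,z],r,velocity=v); robot.sleep(.1)
        e=np.array(xy)-robot.read_state()["eef_pos"][:2]; c=c+e
        if np.abs(e).max()<.0003: break
    return c
E
python3 - <<'E'
from h import *
b=np.radians(86.1); r=down(b-np.pi/2)
T=np.array([.5975,.0245])
c=servo(T,.036,r,n=3); st("36"); print(c)
p,h=guarded([*c,.036],[*c,.022],r,.0025,6,np.array([0,0,1.]),v=.05); print(p,h); st()
E
```

```text
36 t22.1 [0.5974 0.0243 0.0361] F [-0.7 -0.8 -0.9] w0.0626 gf54.7
[0.59758737 0.02474874]
[0.59758737 0.02474874 0.022     ] False
 t23.6 [0.5975 0.0247 0.0218] F [ 0.4 -0.2 -0.2] w0.0624 gf54.7
```

```bash
python3 - <<'E'
from h import *
b=np.radians(86.1); r=down(b-np.pi/2); c=np.array([.5976,.0247])
p,h=guarded([*c,.022],[*c,.004],r,.003,6,np.array([0,0,1.]),v=.06); print(p,h); st("down")
robot.grip(.080); st("open"); robot.move_straight([*c,.10],r,velocity=.3)
# towards chase, high
robot.move_pose([.578,-.204,.15],down(np.radians(83))) ; st("chase")
f=cam("top","pics/t6.png");g=cam("side","pics/s6.png")
t=f["color"];s=g["color"]
cv2.imwrite('pics/v6.png',np.hstack([cv2.resize(t[140:240,210:310],(400,400),interpolation=cv2.INTER_CUBIC),cv2.resize(s[170:270,210:310],(400,400),interpolation=cv2.INTER_CUBIC)]))
E
```

```text
[0.5976 0.0247 0.004 ] True
down t25.1 [0.598  0.0247 0.0051] F [-5.7  0.7 20.1] w0.0623 gf59.6
open t25.4 [0.5975 0.0248 0.0039] F [ 0.5 -0.7  0.1] w0.0801 gf0.0
chase t27.4 [ 0.5779 -0.2034  0.1493] F [-0.6  0.9  0.4] w0.0802 gf0.0
```

View pics/v6.png

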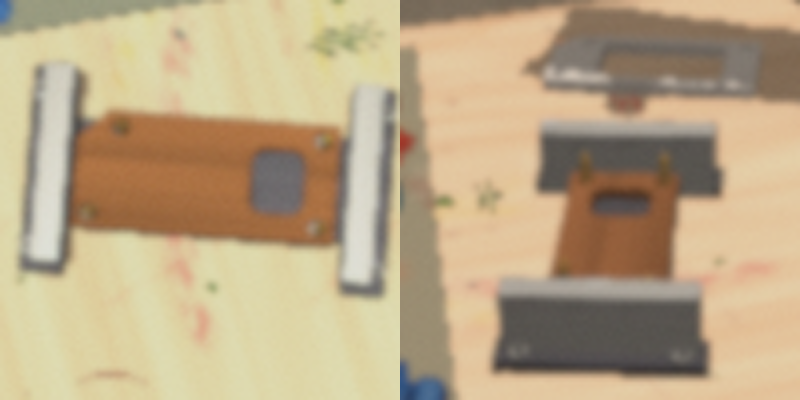

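v6 shows the plate flat on the web between the bearers, with all four pins through its holes. Next is the chase: I'll refine its centre from the outer and inner contours of the first top picture.

```bash
python3 - <<'E'
from h import *
f=cam("top"); f["color"]=cv2.imread('pics/top0.png')
y=np.radians(-7.0);Rc=np.array([[np.cos(y),-np.sin(y)],[np.sin(y),np.cos(y)]])
for S in(36,43,50):
  W=lambda h,b:(h[...,1]<S)&(h[...,2]>150)
  o=rect(f,seg(f,(340,152,55,84),W),.010)
  i=rect(f,seg(f,(354,170,32,50),lambda h,b:~W(h,b)),.010)
  print(S,o,i,"origin from opening",i[0]+Rc@[5.5,0])
for yw in(-97,83):
  q=robot.inverse_kinematics([.578,-.204,.03],down(np.radians(yw))); print(yw,None if q is None else q.round(2))
print(robot.read_state()["qpos"].round(2))
E
```

```text
36 (array([ 577.81634521, -203.78771973]), 141.0255584716797, 66.14476013183594, -7.1009368896484375) (array([ 572.06134033, -203.04251099]), 81.98271942138672, 46.80326461791992, -7.25177001953125) origin from opening [ 577.52034417 -203.71279238]
43 (array([ 577.81665039, -203.99273682]), 141.7115936279297, 67.16187286376953, -6.8829345703125) (array([ 572.10742188, -202.9972229 ]), 81.26152038574219, 45.968135833740234, -7.41876220703125) origin from opening [ 577.56642571 -203.66750429]
50 (array([ 577.81640625, -204.07595825]), 142.76077270507812, 68.15433502197266, -6.893043518066406) (array([ 572.13952637, -203.05535889]), 80.47451782226562, 45.106693267822266, -7.380027770996094) origin from opening [ 577.5985302  -203.72564028]
-97 [-0.4   0.79  0.9   1.93 -0.83  0.85 -0.74]
83 [ 0.15  0.57  0.11  1.9  -0.1   0.68  1.77]
[ 0.13  0.41  0.14  1.83 -0.07  0.9   1.74]
```

```bash
python3 - <<'E'
from h import *
C=np.array([.5777,-.2038]); r=down(np.radians(-97.1)); b=np.radians(86.1); rb=down(b-np.pi/2)
robot.move_pose([*C,.06],r)
robot.grip(.078)
c=servo(C,.008,r,v=.2,n=2)
robot.move_straight([*c,-.004],r,velocity=.06); st("at")
robot.grip(.055,50); st("grip")
robot.move_straight([*c,.07],r,velocity=.25)
T=np.array([.5975,.0246])
robot.move_pose([*T,.07],rb)
c=servo(T,.041,rb,n=3); st("over"); print(c)
p,h=guarded([*c,.041],[*c,.026],rb,.0025,6,np.array([0,0,1.]),v=.05); print(p,h); st()
E
```

```text
at t31.2 [ 0.5772 -0.2039 -0.0045] F [-0.3  0.5 -0.7] w0.0774 gf0.0
grip t31.5 [ 0.5775 -0.2041 -0.0036] F [-2.2  1.   5.5] w0.0622 gf54.1
over t34.2 [0.5974 0.0245 0.041 ] F [-0.7  0.3 -1.2] w0.0623 gf55.1
[0.59749935 0.02458698]
[0.59749935 0.02458698 0.026     ] False
 t35.9 [0.5974 0.0246 0.0259] F [ 0.8  0.  -1.8] w0.0621 gf55.1
```

```bash
python3 - <<'E'
from h import *
b=np.radians(86.1); rb=down(b-np.pi/2); c=np.array([.5975,.0246])
p,h=guarded([*c,.026],[*c,.0135],rb,.0025,6,np.array([0,0,1.]),v=.06); print(p,h); st("down")
robot.grip(.080); st("open"); robot.move_straight([*c,.10],rb,velocity=.3)
# toward lino
robot.move_pose([.436,.0867,.12],down(np.radians(-23)))
st("lino")
f=cam("top","pics/t7.png");g=cam("side","pics/s7.png")
W=lambda h,b:(h[...,1]<45)&(h[...,2]>165)
hv=cv2.cvtColor(f["color"],cv2.COLOR_BGR2HSV)
print(hv[186,228:300:3].tolist())
u,v,ex,ey=endedge(f,(238,160,56,50),.020,fn=lambda h,b:h[...,1]>112)
B=np.array([.5974,.0243]);print("brown in opening u",(u.min()-B@ex)*1000,(u.max()-B@ex)*1000,"v",(v.min()-B@ey)*1000,(v.max()-B@ey)*1000)
E
```

```text
[0.5975 0.0246 0.016 ] True
down t36.9 [0.5978 0.0246 0.0164] F [-2.   0.3  9.2] w0.0624 gf56.2
open t37.2 [0.5975 0.0246 0.0159] F [-0.4  0.2 -0.2] w0.0801 gf0.0
lino t38.4 [0.4361 0.087  0.1198] F [ 0.8  0.4 -0.4] w0.0801 gf0.0
[[108, 14, 188], [109, 12, 229], [109, 12, 230], [109, 12, 229], [108, 13, 230], [110, 11, 208], [12, 146, 161], [13, 156, 168], [13, 153, 170], [13, 155, 168], [13, 155, 171], [13, 156, 168], [13, 154, 169], [13, 154, 169], [13, 154, 167], [11, 56, 110], [160, 7, 104], [165, 9, 108], [170, 7, 117], [108, 14, 223], [109, 12, 230], [108, 13, 230], [110, 16, 190], [27, 16, 175]]
brown in opening u -43.855585410378566 33.66499064081431 v -22.925084974917187 20.274126485357314
```

```bash
python3 - <<'E'
from h import *
f=cam("top");g=cam("side")
for v in[(328.1,250.9),(327.6,257.9),(337.6,233.9)]:
  for u in[(213.1,262.6),(220.1,246.4),(250.1,258.4)]:
    p,e=tri(f,u,g,v)
    if e<.004: print("lino corner",u,v,p.round(4),round(e,4))
L=np.array([.436,.0862]); r=down(np.radians(67.2-90)); b=np.radians(86.1); rb=down(b-np.pi/2)
Rb=np.array([[np.cos(b),-np.sin(b)],[np.sin(b),np.cos(b)]]); O=np.array([.5975,.0246])
robot.grip(.060); robot.move_straight([*L,.040],r,velocity=.25)
p,h=guarded([*L,.040],[*L,.012],r,.014,5,np.array([0,0,1.]),v=.1); st("at"); print(h)
if not h:
  robot.grip(.02,40); st("grip")
  robot.move_straight([*L,.09],r,velocity=.25)
  q=O+Rb@np.array([-2,-1])/1000
  robot.move_pose([*q,.09],rb)
  c=servo(q,.046,rb,v=.2,n=2); st("over")
  p,h=guarded([*c,.046],[*c,.030],rb,.004,5,np.array([0,0,1.]),v=.06); print(p,h); st("down")
E
```

```text
lino corner (220.1, 246.4) (328.1, 250.9) [0.4645 0.1102 0.0183] 0.0013
lino corner (220.1, 246.4) (327.6, 257.9) [0.4647 0.1118 0.0015] 0.0008
lino corner (250.1, 258.4) (337.6, 233.9) [0.4385 0.0471 0.0166] 0.0038
at t40.0 [0.436  0.0862 0.0125] F [-0.6 -0.  -0.1] w0.0600 gf0.0
False
grip t40.4 [0.4362 0.0863 0.0127] F [-3.6 -0.5 15.3] w0.0350 gf38.4
over t42.0 [0.5986 0.0228 0.047 ] F [-0.2 -0.2 -1. ] w0.0346 gf40.5
[0.59808841 0.02227946 0.03      ] True
down t43.0 [0.5984 0.0222 0.0308] F [-4.5  0.9 17.4] w0.0351 gf45.7
```

```bash
python3 - <<'E'
from h import *
b=np.radians(86.1); rb=down(b-np.pi/2); Rb=np.array([[np.cos(b),-np.sin(b)],[np.sin(b),np.cos(b)]]); O=np.array([.5975,.0246])
ex,ey=Rb[:,0],Rb[:,1]
c=np.array([.5981,.0223]); z=.0320
robot.move_straight([*c,z],rb,velocity=.03); s=st("relieved"); print("bed", (Rb.T@(s["eef_pos"][:2]-O))*1000)
p,h=guarded([*c,z],[*(c+.010*ex),z],rb,.001,6,np.array([*ex,0]),v=.03); s=st("x push"); print(h,(Rb.T@(s["eef_pos"][:2]-O))*1000)
E
```

```text
relieved t43.3 [0.5982 0.0223 0.032 ] F [-0.4 -0.7 -1. ] w0.0349 gf43.6
bed [-2.2337751  -0.83081285]
x push t44.8 [0.5984 0.0269 0.0321] F [-1.1 -8.7  0.8] w0.0349 gf43.9
True [ 2.39100947 -0.76178827]
```

```bash
python3 - <<'E'
from h import *
b=np.radians(86.1); rb=down(b-np.pi/2); Rb=np.array([[np.cos(b),-np.sin(b)],[np.sin(b),np.cos(b)]]); O=np.array([.5975,.0246])
ex,ey=Rb[:,0],Rb[:,1]; z=.032
c=np.array([.5981,.0223])+.0045*ex
p,h=guarded([*c,z],[*(c-.009*ey),z],rb,.001,6,np.array([*ey,0]),v=.03); s=st("y push"); print(h,(Rb.T@(s["eef_pos"][:2]-O))*1000)
c=p[:2]
robot.grip(.060); robot.move_straight([*c,.075],rb,velocity=.3); st("off")
# nudge -y: shut fingers, tool y along bed x (29 wide), depth 22 along bed y
robot.grip(0.0)
r2=down(b)   # tool y along bed x ; finger half depth 11 along bed y
q=O+Rb@np.array([3,12+11+8])/1000
robot.move_pose([*q,.075],r2); robot.move_straight([*q,.034],r2,velocity=.15); st("beside")
E
```

```text
y push t46.8 [0.6043 0.0264 0.0318] F [-9.8 -1.5  5.7] w0.0349 gf44.4
True [ 2.23462687 -6.63768008]
off t47.4 [0.6067 0.0265 0.0765] F [-0.3  0.4 -0.5] w0.0598 gf0.0
beside t49.6 [0.5666 0.0296 0.0338] F [0.4 0.3 0.8] w-0.0001 gf0.0
```

```bash
python3 - <<'E'
from h import *
b=np.radians(86.1); r2=down(b); Rb=np.array([[np.cos(b),-np.sin(b)],[np.sin(b),np.cos(b)]]); O=np.array([.5975,.0246])
ex,ey=Rb[:,0],Rb[:,1]; z=.034; W=lambda x,y:O+Rb@np.array([x,y])/1000
bed=lambda s:(Rb.T@(s["eef_pos"][:2]-O)*1000).round(2)
robot.move_straight([*W(3,26),z],r2,velocity=.1)
p,h=guarded([*W(3,26),z],[*W(3,16),z],r2,.001,7,np.array([*ey,0]),v=.04); print("y",h,bed(st()))
robot.move_straight([*W(3,30),z],r2,velocity=.2)
robot.move_straight([*W(3,30),.07],r2,velocity=.3)
robot.move_pose([*W(-51,-5),.07],r2); robot.move_straight([*W(-51,-5),z],r2,velocity=.2); st("end")
p,h=guarded([*W(-51,-5),z],[*W(-36,-5),z],r2,.0015,7,np.array([*ex,0]),v=.05); print("x",h,bed(st()))
robot.move_straight([*W(-51,-5),z],r2,velocity=.2)
robot.move_straight([*W(-51,-5),.09],r2,velocity=.3); st("up")
E
```

```text
t51.1 [0.5755 0.0291 0.0337] F [-8.7  0.3  5.5] w0.0002 gf4.3
y True [ 2.96 22.24]
end t52.4 [ 0.5981 -0.0258  0.033 ] F [0.7 0.7 1. ] w-0.0000 gf0.0
 t54.4 [ 0.5997 -0.0169  0.0341] F [-0.5 -8.4  2.2] w-0.0002 gf3.6
x True [-41.26  -4.98]
up t55.0 [ 0.6    -0.0259  0.0916] F [-0.3 -0.2 -1.2] w0.0002 gf0.0
```

```bash
python3 - <<'E'
from h import *
robot.move_pose([.578,-.204,.20],down(np.radians(83))); st()
f=cam("top","pics/t9.png");g=cam("side","pics/s9.png")
hv=cv2.cvtColor(f["color"],cv2.COLOR_BGR2HSV)
b=np.radians(86.1);Rb=np.array([[np.cos(b),-np.sin(b)],[np.sin(b),np.cos(b)]]);B=np.array([.5974,.0243])
bed=lambda p:(p-B)@Rb*1000
c=seg(f,(238,158,56,52),lambda h,b:(h[...,1]>50)&(h[...,1]<112)&(h[...,2]>90))
q=rect(f,c,.044); print("lino",q,"bed",bed(q[0]/1000),"(expect 3,-6)")
W=lambda h,b:(h[...,1]<45)&(h[...,2]>150)
c=seg(f,(229,158,64,54),lambda h,b:(h[...,1]<32)&(h[...,2]>165)); q=rect(f,c,.030); print("chase outer",q,"bed",bed(q[0]/1000))
# profile of sat/val in bed frame along x at y=-6 and y at x=10 on chase plane
def prof(pts,z):
    u=proj(f,np.c_[B+(np.array(pts)/1000)@Rb.T,np.full(len(pts),z)]).astype(np.float32)
    return [cv2.remap(f["color"],u[:,:1],u[:,1:],cv2.INTER_LINEAR)[i,0].tolist() for i in range(len(pts))]
print("x+:",[(x,v) for x,v in zip(range(28,46,2),prof([(x,-6) for x in range(28,46,2)],.037))])
print("y-:",[(y,v) for y,v in zip(range(-32,-14,2),prof([(10,y) for y in range(-32,-14,2)],.037))])
for n,y0 in(("yaw",-15),):
  print("x+ at y-20/8:",prof([(36,-18)],.037),prof([(36,6)],.037))
E
```

```text
t55.8 [ 0.5779 -0.2028  0.1989] F [-0.5  0.9  0.2] w-0.0001 gf0.0
lino (array([596.0355835 ,  19.22851753]), 79.51126098632812, 46.25811767578125, 85.8238296508789) bed [-5.15253951  1.01631854] (expect 3,-6)
chase outer (array([597.96105957,  25.43598175]), 137.6858673095703, 65.9432373046875, 86.09662628173828) bed [ 1.17151176 -0.48249618]
x+: [(28, [95, 118, 145]), (30, [95, 117, 145]), (32, [100, 121, 149]), (34, [114, 130, 152]), (36, [153, 155, 165]), (38, [196, 190, 190]), (40, [220, 213, 210]), (42, [229, 222, 218]), (44, [231, 225, 220])]
y-: [(-32, [196, 214, 218]), (-30, [215, 218, 217]), (-28, [220, 216, 213]), (-26, [201, 198, 199]), (-24, [161, 169, 182]), (-22, [128, 148, 174]), (-20, [116, 142, 174]), (-18, [113, 140, 171]), (-16, [103, 128, 157])]
x+ at y-20/8: [[163, 168, 182]] [[158, 165, 178]]
```

```bash
python3 - <<'E'
from h import *
print(robot.job_done()); st()
E
```

```text
the job is handed in; nothing more can be done
None
the job is handed in; nothing more can be done
```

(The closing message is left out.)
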